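# Dispense one filter cassette and nudge it onto the green circle

### The arm

A 7-joint arm with a two-finger parallel gripper is mounted at the origin on a cart in front of the work surface, level with it; the furniture and walls round the work are solid. World frame = base frame: x ahead of the robot, y to its left, z up, the work surface at z = 0. Lengths are in mm, angles in rad, forces in N, time in s.
With the tool pointing down it reaches from about 400 to 850 mm from the base axis. Payload 4.5 kg.
Tool frame: the origin (TCP) lies at the centre of the arm's flange, where the gripper is bolted on; the fingertips stand 173 mm ahead of it and the grasp point (between the pads) lies 155 mm ahead of it; z points along the fingers, y is the direction in which the jaws open and shut (so a half turn about z gives the same grasp; the last joint's range is limited). The gripper opens to 85 mm and grips with 20 to 120 N. Pads are 22 mm wide; open, the fingers measure 114 mm over their backs; the gripper's body (76 mm by 85 mm) begins 54 mm behind the grasp point. The pads swing forward as they close: fully open they stand 13 mm farther back than shut.
Start: joints at [-1.108, 0.689, -0.195, 1.565, 0.157, 0.902, -0.215], TCP at [259.843, 568.436, 404.717] pointing down, gripper open.
Joint ranges: [-3.01, 3.01], [-0.46, 2.08], [-1.47, 1.51], [0.13, 2.56], [-1, 4.14], [0.04, 2.09], [-2.66, 2.66]. Speed limits (rad/s): [2.57, 2.57, 3.14, 3.14, 3.14, 3.14, 3.14].

### API

Orientations are given as a 3x3 rotation matrix whose columns are the frame's x, y, z axes.
In Python, from plant import manip, cams, job gives the robot as it stands.
- The arm moves only by the shell command python3 -m creep 'ROWS' [OPENING] [FORCE]. ROWS is text: rows parted by semicolons, each of 4 numbers parted by spaces: the shift along the tool's x, y, z in cm, then the turn about the tool's z in degrees. A call has 1 to 10 rows; each row is the pose to reach, as a shift and turn from the pose commanded when the call began, along the tool's axes at that moment; what a row does not reach only later rows make up. A row lasts 1/10 s, in which the tool goes at most 50 mm and 8.59 degrees, less where a joint would pass 70% of its speed; a pose out of reach is approached as far as the arm can. A call with a gripper value outside its range is refused whole. OPENING is the gripper command: -1 is shut, 1 is fully open, values between are in proportion, set as the call begins (- or left out, the last holds). The fingers move at their own pace and stop on an object; FORCE is the grip in N (left out, the last holds). Time passes only in rows, so rows that repeat a pose let the fingers close. It gives the time, the measured TCP pose, the force and the opening at its end, in the units of the state.
- manip.get_state(): the state, without advancing time (a new reading comes with each control period).
- cams.read_camera(name): name is "scene" or "top" or "wrist"; returns the picture (400x640x3 uint8, red, green, blue); there is no depth.
- cams.get_calibration(name): a dict with "fovy" (degrees; the focal length in pixels is half the picture's height over the tangent of half this angle, whatever the lens; pixels are square), "cx", "cy" (the principal point, pixels), "k1" (the pictures are not rectified: a ray, as slopes to the right and down, at radius r is drawn at 1 + k1 r^2 times it, then the intrinsics apply), "xyz" and "rotation" of the camera in the world. Camera axes: x right, y up, looking along -z (the intrinsics and any distortion apply to the point x, -y, -z); pixel columns grow to the right and rows downward; lengths in mm; the calibration is good to about 2 mm. A picture is of the moment at which its call begins: read the wrist's pose just before it. get_calibration takes no time and is no camera call; for the wrist camera it gives the pose at the moment of the call.
- job.job_done(): hands the job in, once; it reports no verdict.
The state is a dict: "time_s": time; "joints": joint angles; "joint_velocities": joint speeds; "joint_efforts": joint torques, N m; "tcp_pos": TCP position; "tool_rot": TCP orientation; "force": force on the tool from outside, world axes, zero at the start; "wrist_torque": the same for the moment, N m; "opening": finger opening in mm.
Only numpy, scipy, OpenCV 4.12 (cv2) and the standard library are available. Lean on these libraries where they do the work, as an engineer would, in place of code of your own. Each camera call takes 0.05 s, during which the arm holds its last target.

### The job

With a fingertip, press the blue plunger of the cassette dispenser all the way down once, so that a single filter cassette slides out onto the grey delivery shelf, and let the plunger come back up. Then gently push that cassette sideways along the shelf with the outside of the fingers until it lies wholly on the green circle. Do not pinch or lift the cassette, leave the others in the magazine, and leave the things around undisturbed.

Things in the scene. Friction and masses are not known exactly. Their poses are not given: they have to be found in the camera images.
- dispenser: Fixed bench dispenser, 190 mm long (own x), 214 wide at its shelf. Origin: on the worktop under the centre of the magazine; x points from the delivery shelf back to the plunger, z up. Behind the magazine stands a grey housing (x +34 to +98, 66 wide, top at z 44, steel collar to z 48) that carries the plunger. A second press would dispense a second cassette.
- magazine_top (a point): centre of the upper rim of the magazine, 46.5 above the worktop on the dispenser's z axis: a clear round tube, 47 mm outer diameter, with three stacked cassettes in it. Full plunger travel drives a flat blade forward 60 mm (2 mm per mm), shoving the bottom cassette out through the gate under the tube. The blade draws back with the plunger and the stack drops by one.
- shelf_mid (a point): point on the top of the flat grey delivery shelf (z 6) at dispenser x -58, y 0, about where a cassette comes to rest when ejected. The shelf is smooth from x -24 to -88 and y -107 to +107 in the dispenser's axes, with a 4 mm high lip along its front edge (x -90).
- plunger (a joint): plunger travel in m: 0 is up, 0.030 fully down. A spring returns it by itself: 3 N to start, about 8 N at the bottom, where it meets a hard stop; a fast press adds a little damping (20 N per m/s).
- plunger_top (a point): centre of the flat top of the plunger's blue head (head 34 mm in diameter, 12 thick), at dispenser x +50, y 0, z 85 when up and z 55 when fully down; moves with the plunger.
- cassette_0: the bottom cassette of the stack, the one that will come out: white disc 36 mm in diameter, 8 mm thick, yellow top face, about 15 g. Origin at the centre of its underside.
- cassette_1: the second cassette, same shape; must stay in the magazine.
- cassette_2: the third (top) cassette, same shape; must stay in the magazine.
- green_mark: flat green circle 60 mm in diameter printed on the delivery shelf, no raised edge; origin at its centre. It lies at dispenser x -58 and y either +70 or -70, swapped with the orange one from run to run.
- orange_mark: the same in orange, on the other side of the shelf: not the wanted place.
- tape_roll: bystander: roll of green tape lying flat, 70 mm across, 13 high. Origin at the centre of its underside.
- small_tube: bystander: small clear tube with a screw cap standing upright, 13 mm across, 49 high. Origin at the centre of its underside.
- swab_tube: bystander: sample tube with an orange cap lying on its side, about 100 mm long, 20 high. Origin at the centre of its underside.

How it is judged (in metres and radians):
On the way, in this order (a step that is already met when the one before it is completed fails the run):
1. the plunger is pressed down and the bottom cassette is out on the shelf (value of joint plunger above 0.025 m and x of cassette_0 in the frame of dispenser below -0.042 m), for 0.04 s.
2. the plunger has come back up, the cassette staying out on the shelf (value of joint plunger below 0.003 m and x of cassette_0 in the frame of dispenser below -0.038 m), for 0.1 s.
3. the cassette lies wholly on the green circle (horizontal distance between cassette_0 and green_mark below 0.013 m), for 0.1 s.
At the end, for the whole second after the job is handed in: The dispensed cassette lies flat and at rest on the shelf, its centre within 13 mm of the centre of the green circle; the plunger is up (within 3 mm); the other two cassettes are still in the magazine (within 5 mm of its axis) (horizontal distance between cassette_0 and green_mark below 0.013 m and height (world z) of cassette_0 below 0.008 m and angle between cassette_0's own z axis and vertical below 0.1 rad and linear speed of cassette_0 below 0.01 m/s and value of joint plunger below 0.003 m and horizontal distance between each of cassette_1, cassette_2 and dispenser below 0.005 m); the robot touches nothing.
It fails at once if the cassette is lifted (more than 6 mm off the shelf) or tipped (height (world z) of cassette_0 above 0.012 m or angle between cassette_0's own z axis and vertical above 0.4 rad).
It fails at once if a second cassette is dispensed, or one is taken from the magazine (horizontal distance between any of cassette_1, cassette_2 and dispenser above 0.012 m or height (world z) of any of cassette_1, cassette_2 above 0.032 m).
It fails at once if the cassette is pinched or shoved hard (over 10 N from the fingers) (contact force between the fingers and cassette_0 above 10 N).
It fails at once if a bystander is disturbed (moved more than 20 mm, or the small tube tipped) (distance of any of tape_roll, small_tube, swab_tube from where it was at the start of the episode above 0.02 m or angle between small_tube's own z axis and vertical above 0.4 rad).
It also fails if it takes over 43 s, if anything falls off the work surface, if the arm or the gripper's body presses on something with over 40 N, if the wrist force passes 120 N, or if a joint passes its speed limit or range.

## Working session

There is one attempt and no reset: what is moved stays moved. The work goes in short steps, Python scripts to look and compute and a shell command to move; the robot and the scene stay as the last step left them, time stands still between calls to the robot, and variables do not carry over. Pictures are saved under pics/ and viewed, and the job is handed in when it is done.

```bash
mkdir -p pics; ls
python3 - <<'E'
from plant import manip, cams, job
import cv2
s=manip.get_state()
for k in s: print(k,s[k])
for n in ["scene","top","wrist"]:
    print(n,cams.get_calibration(n))
    cv2.imwrite(f"pics/{n}0.png",cams.read_camera(n)[:,:,::-1])
E
```

```text
pics
time_s 0.0
joints [-1.10821029  0.68999287 -0.1945302   1.56636568  0.1572672   0.90250378
 -0.21512948]
joint_velocities [ 1.69054152e-03 -1.08080168e-04 -3.80992967e-04  1.14441962e-04
  1.76464150e-03 -1.39465356e-03 -9.04059868e-06]
joint_efforts [ 7.23865414e-04 -5.39609098e+01 -1.26585167e+00 -1.58539206e+01
  9.16945544e-03  9.80623561e-03  6.95325483e-06]
tcp_pos [259.7287503  568.10387077 403.87283917]
tool_rot [[-9.09491870e-01  4.15721139e-01 -6.88050573e-04]
 [ 4.15721696e-01  9.09490191e-01 -1.75011965e-03]
 [-1.01786488e-04 -1.87775715e-03 -9.99998232e-01]]
force [-0.03150196 -0.09000589  0.25067292]
wrist_torque [-0.02258635  0.04114506  0.00467334]
opening 85.33181217690336
scene {'fovy': 43.62677396683753, 'cx': 315.22657883157405, 'cy': 201.01645359120462, 'k1': -0.030049702274900825, 'xyz': array([-144.22442424, -802.19841015,  463.53568818]), 'rotation': array([[ 0.56192019,  0.35529452, -0.74700167],
       [-0.82699169,  0.26114258, -0.49788483],
       [ 0.01817819,  0.89753571,  0.4405669 ]])}
top {'fovy': 45.813412145892144, 'cx': 317.1166513589814, 'cy': 191.5124045042055, 'k1': -0.013312601093447013, 'xyz': array([ 415.19659095, -372.08008281,  921.51104538]), 'rotation': array([[-0.02608568,  0.99318257, -0.11361304],
       [-0.99941623, -0.02841858, -0.01896249],
       [-0.02206194,  0.11305207,  0.9933441 ]])}
wrist {'fovy': 68.76237297994456, 'cx': 320.9250141122751, 'cy': 198.63638066435792, 'k1': -0.05058758447819611, 'xyz': array([194.47294143, 599.45298279, 373.31828958]), 'rotation': array([[ 0.41517823, -0.87130378, -0.26164243],
       [ 0.90973934,  0.39726711,  0.12063654],
       [-0.00116914, -0.28811207,  0.95759598]])}
```

View pics/scene0.png

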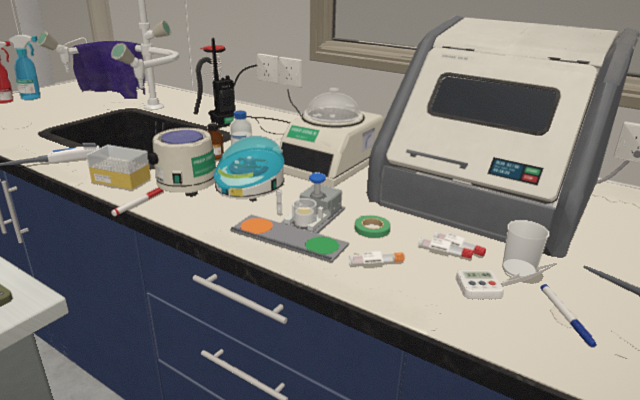

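View pics/top0.png

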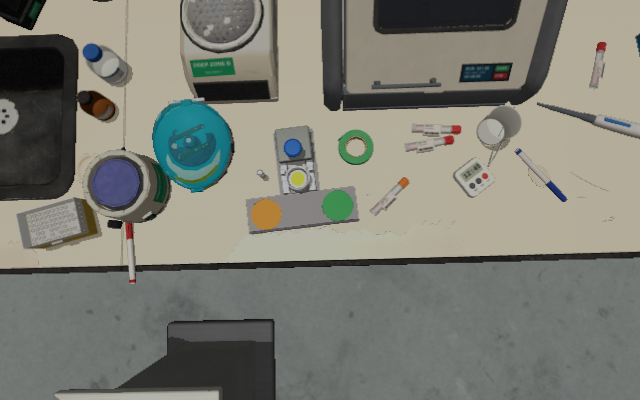

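View pics/wrist0.png

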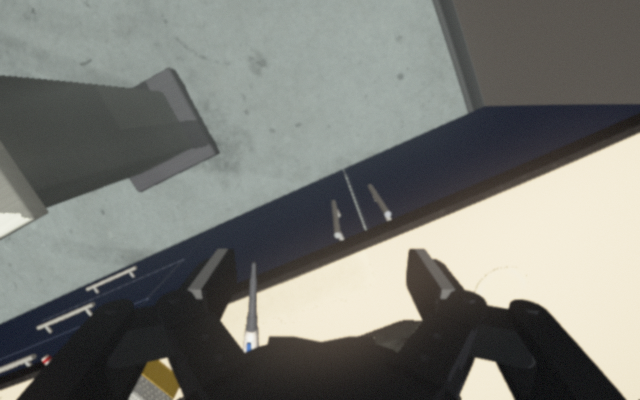

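Top view: green mark at (340,205), orange at (266,214), blue plunger at (292,148), magazine at (298,179), small tube at (263,174), tape at (356,147) and swab tube at (390,196). Next I'll measure these with masks.

```bash
cat > h.py <<'E'
import numpy as np, cv2
from plant import manip, cams, job
def ray(c,u,v):
    f=200/np.tan(np.radians(c['fovy'])/2)
    K=np.array([[f,0,c['cx']],[0,f,c['cy']],[0,0,1.]])
    p=cv2.undistortPoints(np.array([[[u,v]]],float),K,np.array([c['k1'],0,0,0.]))[0,0]
    d=c['rotation']@np.array([p[0],-p[1],-1.])
    return c['xyz'],d
def onplane(c,u,v,z):
    o,d=ray(c,u,v); return o+d*(z-o[2])/d[2]
def proj(c,P):
    f=200/np.tan(np.radians(c['fovy'])/2)
    q=c['rotation'].T@(np.asarray(P,float)-c['xyz']); x=q[0]/-q[2]; y=-q[1]/-q[2]
    k=1+c['k1']*(x*x+y*y); return c['cx']+f*k*x, c['cy']+f*k*y
def blob(img,lo,hi,box):
    hsv=cv2.cvtColor(img,cv2.COLOR_RGB2HSV); m=cv2.inRange(hsv,np.array(lo),np.array(hi))
    k=np.zeros_like(m); x0,y0,x1,y1=box; k[y0:y1,x0:x1]=m[y0:y1,x0:x1]
    cs,_=cv2.findContours(k,cv2.RETR_EXTERNAL,cv2.CHAIN_APPROX_NONE)
    c=max(cs,key=cv2.contourArea); M=cv2.moments(c)
    return (M['m10']/M['m00'],M['m01']/M['m00']),cv2.contourArea(c),cv2.minAreaRect(c)
E
python3 - <<'E'
from h import *
R={}
for n,boxes in {"top":dict(green=(315,180,365,230),orange=(245,192,290,235),blue=(275,130,310,165),tape=(332,120,380,170),yellow=(285,165,312,195),cap=(395,170,415,190)),
 "scene":dict(green=(300,230,350,260),orange=(238,215,275,238),blue=(305,170,330,187),tape=(350,210,395,240),cap=(390,250,408,268))}.items():
    img=cv2.imread(f"pics/{n}0.png")[:,:,::-1].copy(); c=cams.get_calibration(n)
    H=dict(green=([40,80,40],[85,255,255],6),orange=([5,120,100],[22,255,255],6),blue=([100,120,60],[125,255,255],85),tape=([40,80,40],[85,255,255],13),yellow=([22,80,100],[35,255,255],30),cap=([5,120,100],[22,255,255],10))
    for k,b in boxes.items():
        lo,hi,z=H[k]
        (u,v),a,r=blob(img,lo,hi,b); P=onplane(c,u,v,z); print(n,k,round(u,1),round(v,1),a,P.round(1))
c=cams.get_calibration("top")
for nm,p,z in [("small_tube_top",(261,172),49),("swab end",(375,212),10),("swab cap",(407,180),10),("shelf NW",(246,199),6),("shelf SW",(249,234),6),("shelf SE",(358,222),6),("shelf NE",(355,187),6)]: print(nm,onplane(c,*p,z).round(1))
img=cv2.imread("pics/top0.png"); cv2.imwrite("pics/topz.png",cv2.resize(img[110:250,225:425],None,fx=4,fy=4,interpolation=cv2.INTER_CUBIC))
img=cv2.imread("pics/scene0.png"); cv2.imwrite("pics/scenez.png",cv2.resize(img[160:280,220:420],None,fx=4,fy=4,interpolation=cv2.INTER_CUBIC))
E
```

```text
top green 337.3 205.2 702.5 [ 492.1 -393.1    6. ]
top orange 265.8 214.0 688.0 [ 478.8 -253.8    6. ]
top blue 292.4 147.5 229.0 [ 591.8 -313.8   85. ]
top tape 355.3 146.8 890.5 [ 604.7 -431.5   13. ]
top yellow 297.3 178.5 129.5 [ 543.3 -318.    30. ]
top cap 403.5 182.0 60.0 [ 533.2 -522.3   10. ]
scene green 321.9 244.9 407.5 [ 493.3 -393.4    6. ]
scene orange 256.3 225.4 336.0 [ 479.8 -254.1    6. ]
scene blue 317.1 177.5 108.0 [ 583.8 -320.2   85. ]
scene tape 371.9 226.1 568.0 [ 594.6 -437.9   13. ]
scene cap 398.9 256.9 62.0 [ 531.2 -524.1   10. ]
small_tube_top [ 554.7 -251.5   49. ]
swab end [ 476.6 -465.    10. ]
swab cap [ 536.9 -529.3   10. ]
shelf NW [ 509.2 -215.5    6. ]
shelf SW [ 441.  -220.7    6. ]
shelf SE [ 458.5 -431.9    6. ]
shelf NE [ 526.6 -428.5    6. ]
```

View pics/topz.png

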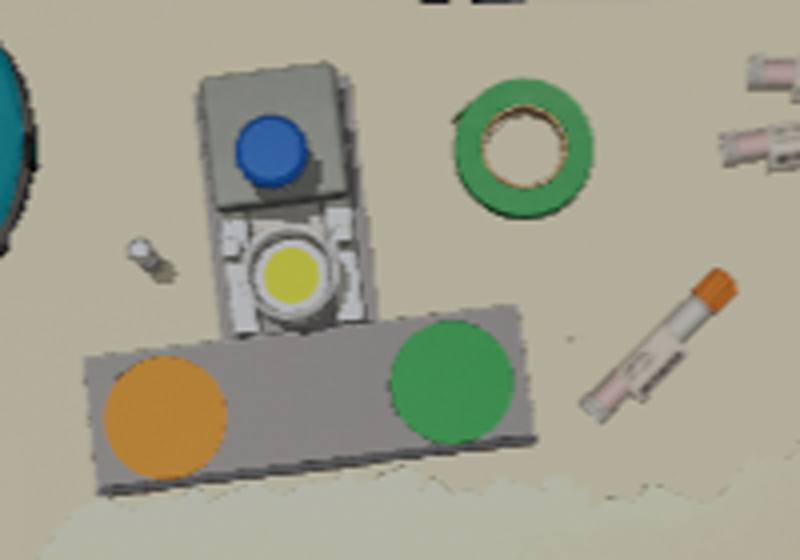

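View pics/scenez.png

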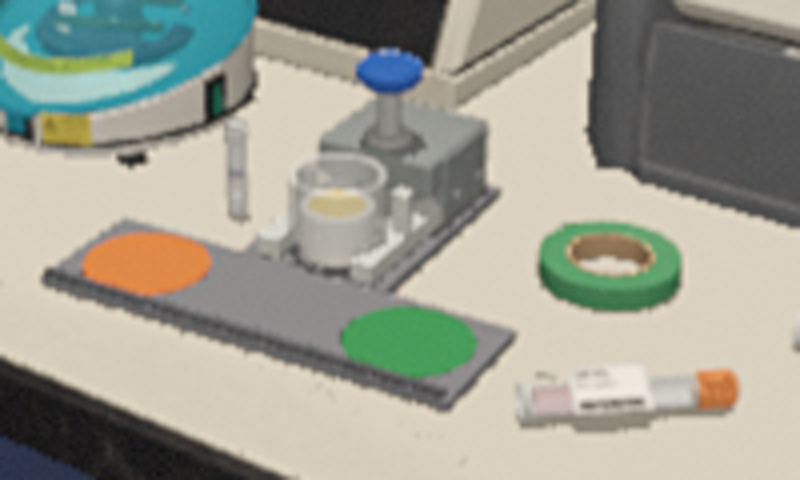

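```bash
cat >> h.py <<'E'
O=np.array([543.9,-318.0]); X=np.array([.9954,.0957]); Y=np.array([-.0957,.9954])
def disp(p): d=np.asarray(p)[:2]-O; return np.array([d@X,d@Y])
def world(x,y,z): return np.array([*(O+x*X+y*Y),z])
def st():
    s=manip.get_state(); t=s['tool_rot']
    print("t",round(s['time_s'],2),"tcp",s['tcp_pos'].round(1),"disp",disp(s['tcp_pos']).round(1),"F",s['force'].round(2),"open",round(s['opening'],1),"yaw_y-dispY deg",round(float(np.degrees(np.arctan2(t[1,1],t[0,1])))-95.49,2),"tilt",t[:,2].round(4)); return s
def shift(P):
    s=manip.get_state(); return (s['tool_rot'].T@(np.asarray(P)-s['tcp_pos'])/10).round(2)
E
python3 - <<'E'
from h import *
c=cams.get_calibration("scene")
for p in [(130,52),(62,40),(155,20),(60,50)]:
    for z in (200,300,400): print(p,z,onplane(c,*p,z).round(0))
print(np.array(disp([554.7,-251.5])))
st()
for P in ([420,0,400],[470,-250,400],world(50,0,340)): print(P,shift(P))
E
```

```text
(130, 52) 200 [810. 509. 200.]
(130, 52) 300 [448.  12. 300.]
(130, 52) 400 [  86. -486.  400.]
(62, 40) 200 [818. 883. 200.]
(62, 40) 300 [453. 244. 300.]
(62, 40) 400 [  88. -396.  400.]
(155, 20) 200 [1396. 1103.  200.]
(155, 20) 300 [811. 380. 300.]
(155, 20) 400 [ 227. -343.  400.]
(60, 50) 200 [704. 704. 200.]
(60, 50) 300 [382. 133. 300.]
(60, 50) 400 [  60. -439.  400.]
[17.11437 65.16054]
t 0.15 tcp [259.8 568.2 404.1] disp [-198.   909.3] F [-0.08 -0.03 -0.2 ] open 85.4 yaw_y-dispY deg -30.06 tilt [-5.0e-04 -1.3e-03 -1.0e+00]
[420, 0, 400] [-38.19 -45.01   0.47]
[470, -250, 400] [-53.13 -65.67   0.5 ]
[ 593.67  -313.215  340.   ] [-67.01 -66.27   6.51]
```

```bash
python3 -m creep '-38.2 -45 0.5 -8;-38.2 -45 0.5 -16;-38.2 -45 0.5 -24;-38.2 -45 0.5 -30;-38.2 -45 0.5 -30;-38.2 -45 0.5 -30;-38.2 -45 0.5 -30;-38.2 -45 0.5 -30;-38.2 -45 0.5 -30;-38.2 -45 0.5 -30' -1 20
python3 - <<'E'
from h import *
st()
for P in ([470,-250,400],world(50,0,340)): print(P,shift(P))
E
```

```text
time_s: 1.15
tcp_pos: [395.9, 85.3, 400.5]
tool_rot: [[-0.995, -0.095, 0.0], [-0.095, 0.995, 0.0], [-0.0, 0.0, -1.0]]
force: [1.4, 0.2, 0.1]
opening: 0.3
t 1.15 tcp [395.9  85.3 400.5] disp [-108.8  415.6] F [1.42 0.19 0.06] open 0.3 yaw_y-dispY deg -0.04 tilt [ 3.e-04  1.e-04 -1.e+00]
[470, -250, 400] [ -4.2  -34.08   0.05]
[ 593.67  -313.215  340.   ] [-15.9  -41.55   6.05]
```

```bash
python3 -m creep '-15.9 -41.5 3 0;-15.9 -41.5 3 0;-15.9 -41.5 3 0;-15.9 -41.5 3 0;-15.9 -41.5 3 0;-15.9 -41.5 3 0;-15.9 -41.5 3 0;-15.9 -41.5 3 0;-15.9 -41.5 3 0;-15.9 -41.5 3 0'
python3 - <<'E'
from h import *
st()
print(shift(world(50,0,300)))
E
```

```text
time_s: 2.15
tcp_pos: [593.1, -318.6, 368.7]
tool_rot: [[-0.996, -0.085, 0.0], [-0.085, 0.996, -0.005], [0.0, -0.005, -1.0]]
force: [-0.8, 0.7, 0.4]
opening: -0.5
t 2.15 tcp [ 593.1 -318.6  368.7] disp [48.9 -5.3] F [-0.79  0.67  0.38] open -0.5 yaw_y-dispY deg -0.63 tilt [ 3.0e-04 -4.9e-03 -1.0e+00]
[-0.1   0.56  6.86]
```

```bash
python3 -m creep '0 0 3.5 0;0 0 7 0;0 0 7 0;0 0 7 0'
python3 - <<'E'
from h import *
st()
print(shift(world(50,0,300)))
for n in ("top","scene"):
    i=cams.read_camera(n); 
    i=i[110:250,225:425] if n=="top" else i[100:280,220:460]
    cv2.imwrite(f"pics/{n}1.png",cv2.resize(i,None,fx=3,fy=3,interpolation=2)[:,:,::-1])
E
```

```text
time_s: 2.55
tcp_pos: [593.2, -310.4, 300.5]
tool_rot: [[-0.995, -0.095, -0.001], [-0.095, 0.995, 0.001], [0.001, 0.001, -1.0]]
force: [0.1, 0.3, 0.9]
opening: 0.0
t 2.55 tcp [ 593.2 -310.4  300.5] disp [49.8  2.8] F [0.11 0.3  0.9 ] open 0.0 yaw_y-dispY deg -0.04 tilt [-1.e-03  8.e-04 -1.e+00]
[-0.02 -0.28  0.04]
```

View pics/scene1.png

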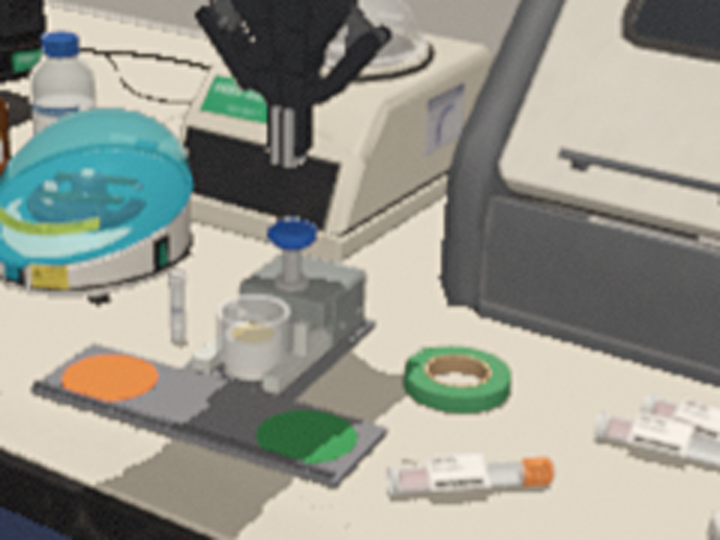

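View pics/top1.png

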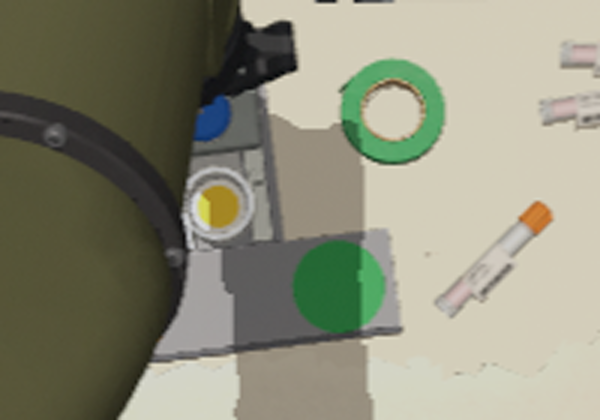

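```bash
python3 -m creep '0 -0.3 1.5 0;0 -0.3 3 0;0 -0.3 3.8 0;0 -0.3 3.8 0;0 -0.3 3.8 0'
python3 - <<'E'
from h import *
st()
E
python3 -m creep '0 0 0.4 0;0 0 0.8 0;0 0 1.2 0;0 0 1.6 0;0 0 2 0;0 0 2.4 0;0 0 2.7 0;0 0 3 0;0 0 3.3 0;0 0 3.4 0'
python3 - <<'E'
from h import *
st()
E
```

```text
time_s: 3.15
tcp_pos: [593.5, -313.7, 262.0]
tool_rot: [[-0.995, -0.095, -0.0], [-0.095, 0.995, 0.0], [0.0, 0.001, -1.0]]
force: [-0.4, -1.0, 0.4]
opening: 0.3
t 3.15 tcp [ 593.5 -313.7  262. ] disp [49.8 -0.5] F [-0.39 -1.02  0.41] open 0.3 yaw_y-dispY deg -0.05 tilt [-4.e-04  5.e-04 -1.e+00]
time_s: 4.15
tcp_pos: [594.1, -313.8, 229.6]
tool_rot: [[-0.996, -0.095, 0.002], [-0.095, 0.996, -0.001], [-0.002, -0.001, -1.0]]
force: [-0.4, 0.6, 7.5]
opening: -0.1
t 4.15 tcp [ 594.1 -313.8  229.6] disp [50.4 -0.7] F [-0.35  0.59  7.5 ] open -0.1 yaw_y-dispY deg -0.06 tilt [ 2.e-03 -7.e-04 -1.e+00]
```

```bash
python3 -m creep '0 0 0.2 0;0 0 0.3 0;0 0 0.3 0;0 0 0.3 0'
python3 - <<'E'
from h import *
st()
for n in ("top","scene"):
    i=cams.read_camera(n); 
    i=i[110:250,225:425] if n=="top" else i[100:280,220:460]
    cv2.imwrite(f"pics/{n}2.png",cv2.resize(i,None,fx=3,fy=3,interpolation=2)[:,:,::-1])
E
```

```text
time_s: 4.55
tcp_pos: [594.2, -313.8, 228.5]
tool_rot: [[-0.996, -0.094, 0.002], [-0.094, 0.996, -0.001], [-0.002, -0.002, -1.0]]
force: [-4.5, 1.7, 17.3]
opening: -0.2
t 4.55 tcp [ 594.2 -313.8  228.5] disp [50.4 -0.6] F [-4.48  1.72 17.32] open -0.2 yaw_y-dispY deg -0.07 tilt [ 0.0023 -0.0013 -1.    ]
```

View pics/scene2.png

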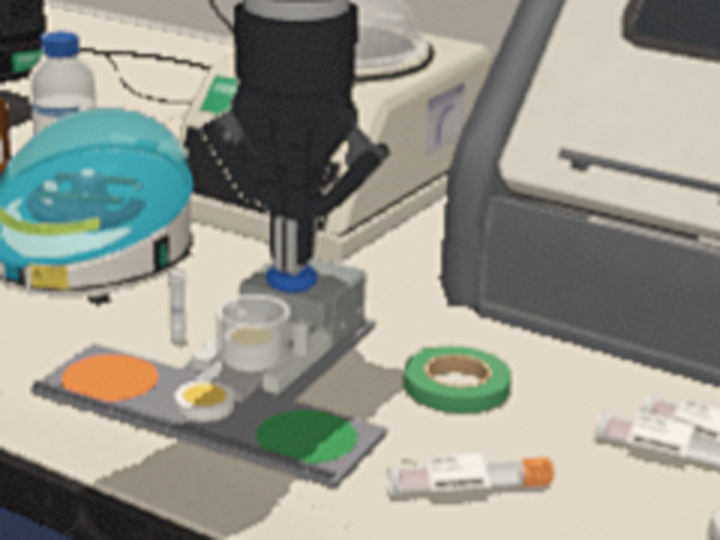

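The plunger is at its stop, at 17 N, and one cassette is on the shelf at about (204,398) in the zoomed view. Raising now.

```bash
python3 -m creep '0 0 -0.5 0;0 0 -1.5 0;0 0 -2.5 0;0 0 -3.5 0;0 0 -5 0;0 0 -7 0;0 0 -7 0;0 0 -7 0;0 0 -7 0'
python3 - <<'E'
from h import *
st()
c=cams.get_calibration("scene"); i=cams.read_camera("scene")
r=blob(i,[18,60,90],[38,255,255],(270,215,310,245)); print(r)
P=onplane(c,*r[0],14); print(P.round(1),disp(P).round(1))
cv2.imwrite("pics/scene3.png",cv2.resize(i[100:280,220:460],None,fx=3,fy=3,interpolation=2)[:,:,::-1])
print(shift(world(-58,46,290)))
E
```

```text
time_s: 5.55
tcp_pos: [592.9, -313.8, 294.6]
tool_rot: [[-0.996, -0.095, -0.002], [-0.095, 0.996, 0.001], [0.002, 0.001, -1.0]]
force: [0.1, 0.4, 0.5]
opening: 0.0
t 5.55 tcp [ 592.9 -313.8  294.6] disp [49.2 -0.5] F [0.08 0.39 0.53] open 0.0 yaw_y-dispY deg -0.06 tilt [-2.e-03  6.e-04 -1.e+00]
((287.90887290167865, 231.2158273381295), 69.5, ((288.0, 231.5), (7.0, 14.0), 90.0))
[ 485.7 -324.1   14. ] [-58.5  -0.5]
[10.73  4.63  0.47]
```

View pics/scene3.png

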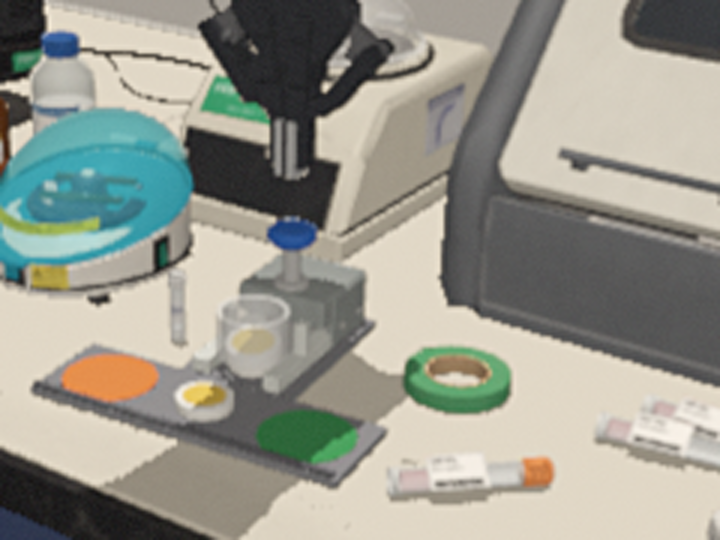

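Plunger is back up and the cassette sits at dispenser (-58.5,-0.5). Moving above its +y side.

```bash
python3 -m creep '4 2 0 0;8 4 0 0;10.7 5 0 0;10.7 5 0 0;10.7 5 3 0;10.7 5 6 0;10.7 5 8 0;10.7 5 9 0;10.7 5 9 0;10.7 5 9 0'
python3 - <<'E'
from h import *
st()
print(shift(world(-58,50,184)))
for n in ("scene","wrist"):
    i=cams.read_camera(n); 
    if n=="scene": i=cv2.resize(i[100:280,220:460],None,fx=3,fy=3,interpolation=2)
    cv2.imwrite(f"pics/{n}4.png",i[:,:,::-1])
E
```

```text
time_s: 6.6
tcp_pos: [482.9, -274.3, 205.7]
tool_rot: [[-0.996, -0.095, 0.001], [-0.095, 0.996, -0.0], [-0.001, -0.0, -1.0]]
force: [-0.0, -0.1, 1.1]
opening: 0.2
t 6.6 tcp [ 482.9 -274.3  205.7] disp [-56.6  49.4] F [-0.02 -0.13  1.06] open 0.2 yaw_y-dispY deg -0.05 tilt [ 9.e-04 -1.e-04 -1.e+00]
[0.14 0.06 2.17]
```

View pics/scene4.png

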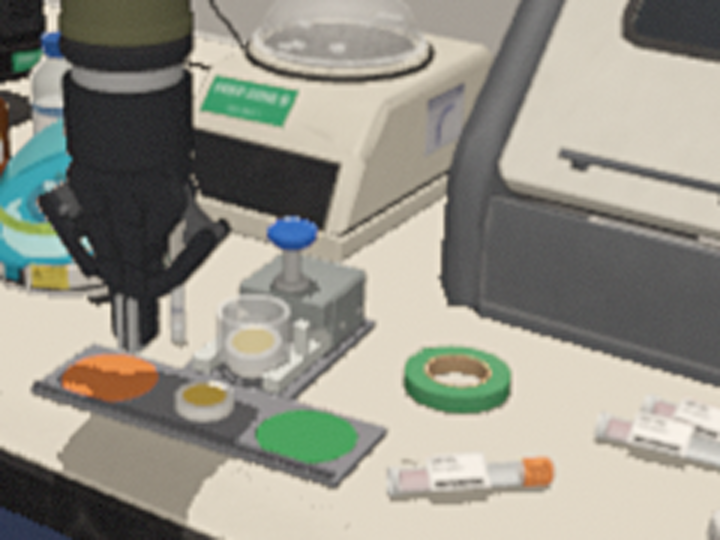

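View pics/wrist4.png

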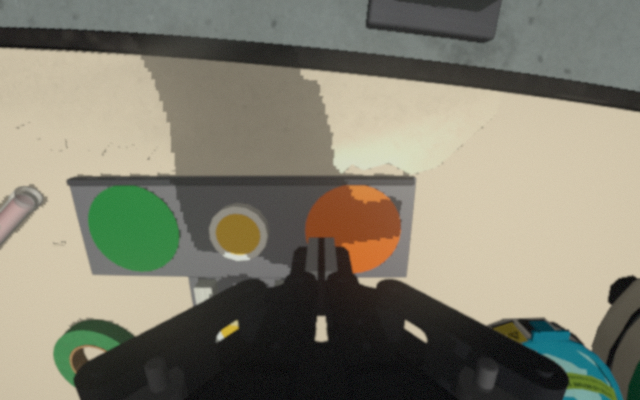

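```bash
python3 -m creep '0.1 0 1 0;0.1 0 1.8 0;0.1 0 2.3 0;0.1 0 2.3 0;0.1 0 2.3 0'
python3 - <<'E'
from h import *
st()
i=cams.read_camera("wrist"); cv2.imwrite("pics/wrist5.png",i[:,:,::-1])
c=cams.get_calibration("wrist")
r=blob(i,[18,60,60],[38,255,255],(150,150,300,300)); P=onplane(c,*r[0],14); print(r,P,disp(P))
E
```

```text
time_s: 7.2
tcp_pos: [481.3, -274.2, 182.2]
tool_rot: [[-0.995, -0.095, -0.0], [-0.095, 0.995, 0.0], [0.0, 0.0, -1.0]]
force: [0.5, -0.4, 0.3]
opening: -0.1
t 7.2 tcp [ 481.3 -274.2  182.2] disp [-58.2  49.6] F [ 0.48 -0.41  0.35] open -0.1 yaw_y-dispY deg -0.05 tilt [-4.e-04  2.e-04 -1.e+00]
((224.53895691609975, 255.64099773242629), 1837.5, ((224.5, 255.5), (45.0, 51.0), 90.0)) [ 487.12799028 -323.85098016   14.        ] [-57.07079728  -0.39098432]
```

View pics/wrist5.png

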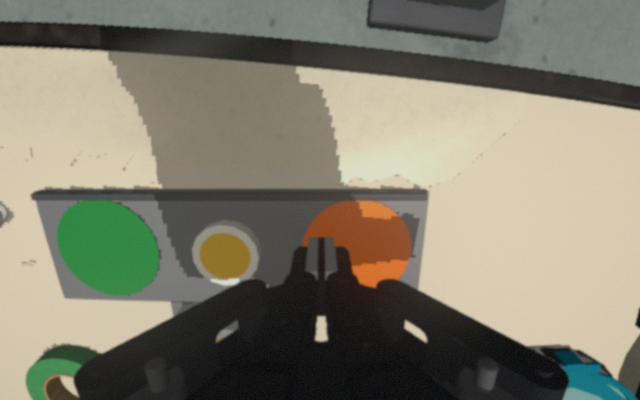

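```bash
python3 -m creep '0 -0.5 0 0;0 -0.9 0 0;0 -1.2 0 0;0 -1.5 0 0;0 -1.8 0 0;0 -2.1 0 0;0 -2.4 0 0;0 -2.7 0 0;0 -3 0 0;0 -3 0 0'
python3 - <<'E'
from h import *
st()
i=cams.read_camera("wrist"); cv2.imwrite("pics/wrist6.png",i[:,:,::-1])
c=cams.get_calibration("wrist")
r=blob(i,[18,60,60],[38,255,255],(150,150,300,300)); P=onplane(c,*r[0],14); print(r,P,disp(P))
E
```

```text
time_s: 8.25
tcp_pos: [484.0, -304.7, 182.4]
tool_rot: [[-0.996, -0.094, 0.0], [-0.094, 0.996, -0.0], [-0.0, -0.0, -1.0]]
force: [-0.7, -0.4, 0.5]
opening: -0.1
t 8.25 tcp [ 484.  -304.7  182.4] disp [-58.3  19. ] F [-0.74 -0.42  0.52] open -0.1 yaw_y-dispY deg -0.1 tilt [ 1.e-04 -3.e-04 -1.e+00]
((272.0364642993509, 255.48129056891943), 1746.0, ((271.0628662109375, 255.08819580078125), (47.039878845214844, 46.823299407958984), 17.650123596191406)) [ 487.20379728 -329.01513754   14.        ] [-57.48954885  -5.53864131]
```

View pics/wrist6.png

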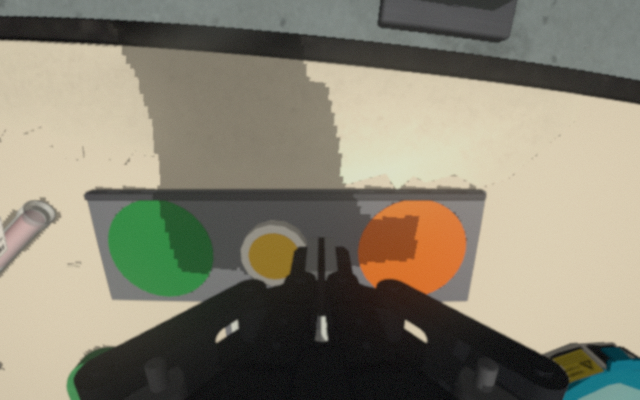

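Finger is in contact and centred on the cassette; the centre offset is about 24 mm. Continuing the push slowly.

```bash
python3 -m creep '0 -0.3 0 0;0 -0.6 0 0;0 -0.9 0 0;0 -1.2 0 0;0 -1.5 0 0;0 -1.8 0 0;0 -2.1 0 0;0 -2.4 0 0;0 -2.7 0 0;0 -3 0 0'
python3 - <<'E'
from h import *
st()
i=cams.read_camera("wrist"); cv2.imwrite("pics/wrist7.png",i[:,:,::-1])
c=cams.get_calibration("wrist")
r=blob(i,[18,60,60],[38,255,255],(150,150,300,300)); P=onplane(c,*r[0],14); print(r,P,disp(P))
E
```

```text
time_s: 9.3
tcp_pos: [487.0, -334.2, 182.4]
tool_rot: [[-0.996, -0.095, 0.0], [-0.095, 0.996, 0.0], [-0.0, 0.0, -1.0]]
force: [0.4, 1.0, -0.5]
opening: -0.1
t 9.3 tcp [ 487.  -334.2  182.4] disp [-58.2 -10.7] F [ 0.35  0.96 -0.48] open -0.1 yaw_y-dispY deg -0.06 tilt [ 0.e+00  1.e-04 -1.e+00]
((272.3842231842232, 255.048581048581), 1732.5, ((271.3789978027344, 254.66604614257812), (46.693355560302734, 46.52009582519531), 17.650123596191406)) [ 489.80688892 -359.45767969   14.        ] [-57.81178272 -36.09026363]
```

View pics/wrist7.png

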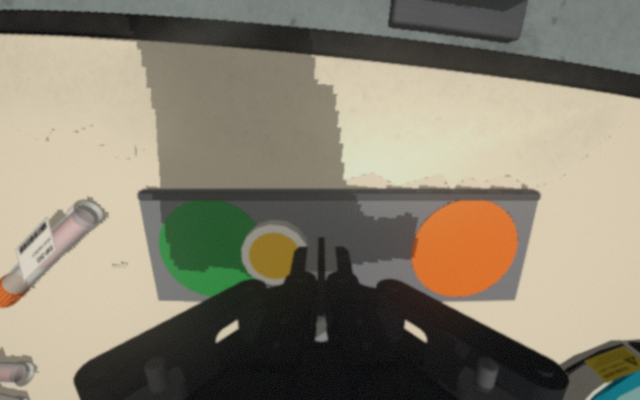

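```bash
python3 -m creep '0 -0.4 0 0;0 -0.8 0 0;0 -1.2 0 0;0 -1.6 0 0;0 -2 0 0;0 -2.4 0 0;0 -2.8 0 0;0 -3.1 0 0;0 -3.4 0 0;0 -3.4 0 0'
python3 - <<'E'
from h import *
st()
i=cams.read_camera("wrist"); cv2.imwrite("pics/wrist8.png",i[:,:,::-1])
c=cams.get_calibration("wrist")
r=blob(i,[18,60,60],[38,255,255],(150,150,300,300)); P=onplane(c,*r[0],14); print(r,P,disp(P))
E
```

```text
time_s: 10.35
tcp_pos: [490.1, -368.4, 182.4]
tool_rot: [[-0.996, -0.094, 0.0], [-0.094, 0.996, -0.0], [-0.0, -0.0, -1.0]]
force: [-0.2, 0.6, 0.4]
opening: 0.3
t 10.35 tcp [ 490.1 -368.4  182.4] disp [-58.4 -45. ] F [-0.22  0.64  0.43] open 0.3 yaw_y-dispY deg -0.1 tilt [ 2.e-04 -4.e-04 -1.e+00]
((271.9739925693055, 255.2188244260265), 1749.5, ((270.9656066894531, 254.76080322265625), (46.7599983215332, 46.84000015258789), 16.260204315185547)) [ 493.10177938 -392.73682561   14.        ] [-57.71686302 -69.5316465 ]
```

View pics/wrist8.png

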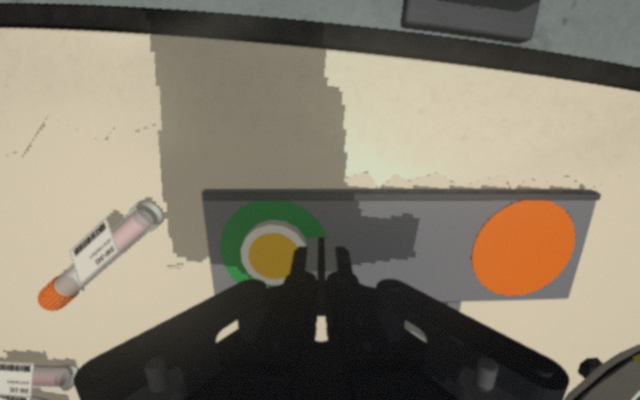

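Cassette is in the middle of the green circle, at about (272,255). Backing off and lifting.

```bash
python3 -m creep '0 0.5 0 0;0 1.2 0 0;0 2 0 0;0 2 -2 0;0 2 -5 0;0 2 -8 0;0 2 -11 0;0 2 -11 0;0 2 -11 0'
python3 - <<'E'
from h import *
st()
for n,b in (("wrist",(150,150,330,320)),("scene",(290,225,350,262))):
    i=cams.read_camera(n); c=cams.get_calibration(n)
    cv2.imwrite(f"pics/{n}9.png",(i if n=="wrist" else cv2.resize(i[100:280,220:460],None,fx=3,fy=3,interpolation=2))[:,:,::-1])
    r=blob(i,[18,60,60],[38,255,255],b); P=onplane(c,*r[0],14); print(n,r[:2],P,disp(P), np.linalg.norm(P[:2]-[492.7,-393.2]))
    g=blob(i,[40,60,30],[85,255,255],b); print(g[:2])
E
```

```text
time_s: 11.3
tcp_pos: [488.4, -347.2, 292.9]
tool_rot: [[-0.995, -0.095, 0.001], [-0.095, 0.995, -0.0], [-0.001, -0.0, -1.0]]
force: [-1.1, -0.2, -0.8]
opening: -0.0
t 11.3 tcp [ 488.4 -347.2  292.9] disp [-58.1 -23.8] F [-1.15 -0.17 -0.84] open -0.0 yaw_y-dispY deg -0.01 tilt [ 7.e-04 -4.e-04 -1.e+00]
wrist ((269.0770726963287, 195.76270362265984), 685.5) [ 491.89204032 -391.73930096   14.        ] [-58.82557417 -68.42293843] 1.669263472411436
((269.2772068511199, 193.6902766798419), 3162.5)
scene ((320.925, 241.075), 80.0) [ 491.85331278 -391.9825878    14.        ] [-58.88740611 -68.66139993] 1.482893022102158
((323.37826541274814, 247.15047021943573), 159.5)
```

View pics/wrist9.png

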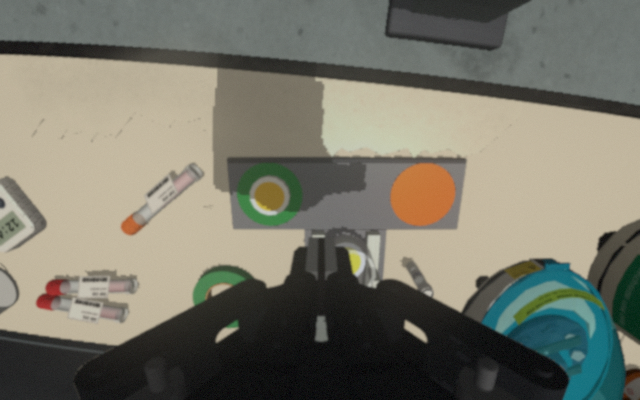

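View pics/scene9.png

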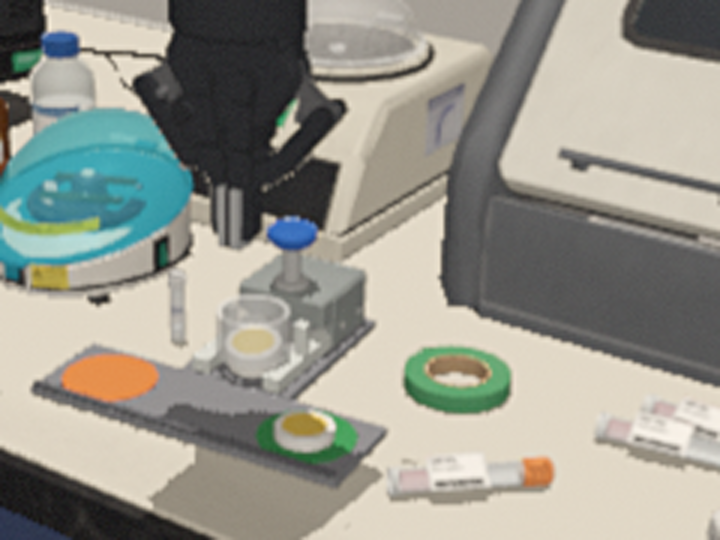

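Both views put the cassette within 2 mm of the green circle's centre. The plunger is up, the bystanders haven't moved and the gripper is clear, so I'm handing in.

```bash
python3 -c "
from plant import job
print(job.job_done())"
```

```text
the job is handed in; nothing more can be done
None
```

I pressed the plunger once with the closed fingertips, and one cassette came out onto the shelf. I then pushed it onto the green circle with the outside of the fingers. The job was handed in just after 11.3 s on the robot's clock, and the hand-in gave no verdict.

- **Press:** the plunger went down to its hard stop at about 17 N. The camera then showed it back up, with the cassette at dispenser x -58.
- **Final position:** the wrist and scene cameras put the cassette 1.7 mm and 1.5 mm from the measured centre of the green circle, against the 13 mm allowed. The camera calibration itself is good to about 2 mm.
- **Push force:** the wrist force stayed around 1 N, close to its noise, in the readings between push moves.
- **Surroundings:** by eye, the other two cassettes are still in the magazine, the bystanders have not visibly moved, and the gripper is clear of everything. I did not measure these again at the end.

No check failed. A final attempt to find the green circle's centre by colour in the scene view was not usable, because the cassette and a shadow covered part of it. I compared against the centre measured at the start instead.

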